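# Clear the dish warmer and hold its lid open at 60 degrees

### The job

Take the tall black lens canister off the lid of the dish warmer and stand it upright in the shallow steel tray. Then raise the warmer's lid by its handle bar, smoothly and without letting it drop back, and hold it open 60 degrees from shut so that the dishes inside can be looked at: the lid falls shut if let go, so finish with the fingers still holding it there. Do not tip the canister over, do not lift the lid while it is still on it, and leave everything else where it stands.

Things in the scene. Friction and masses are not known exactly. Their poses are not given: they have to be found in the camera images.
- warmer: Dish warmer: white box fixed to the bench, 180 (x) x 220 (y) x 90 mm high, with a grey hinged lid on top and two small dishes inside. Origin: centre of its underside on the bench. Its x axis points from the handle side to the hinge side, z up; yawed up to 20 degrees from the world axes.
- hinge (a point): Point on the warmer: the middle of the lid's hinge line, on the rim of the box farthest from the robot, 90 mm above the bench and 90 mm along the warmer's x from its centre. Axes as the warmer's; the hinge line runs along y.
- bar (a point): Middle of the lid's handle: round steel bar, 12 mm diameter, 146 mm long along the hinge direction (y), 230 mm from the hinge line, on two arms in the lid's plane (12 mm wide, centred 67 mm either side). Centre 95 mm above the bench when shut. Clear gap of 44 x 122 mm between bar and lid edge: fingers can straddle the bar from above, and the bar may turn between them. Axes turn with the lid.
- lid (a joint): Angle of the grey lid (180 x 220 x 10 mm, 0.45 kg, top 100 mm above the bench when shut): 0 shut, grows in rad as the handle side rises, 60 degrees = 1.047, stop at 1.75. Spring and weight close it: 3 to 5 N upward at the bar lifts or holds it. At 60 degrees the bar is 202 mm above the hinge line and 111 mm from it horizontally, on the handle side.
- canister: Lens canister: upright black plastic cylinder with an aluminium band, 44 mm diameter at the cap (42 mm below it), 62 mm tall, about 0.16 kg, standing on the shut lid. Origin: centre of its underside; z along its axis, up.
- tray: Shallow rectangular steel tray fixed to the bench, 170 (x) x 130 (y) x 14 mm high, walls and floor 4 mm, left or right of the warmer. Origin: centre of its underside on the bench; inner floor 4 mm above it. A small brass pot stands in its +x half; its -x half is empty.
- pot: Bystander: small brass pot, 38 mm diameter, 28 mm tall, standing in the +x half of the tray. Origin: centre of its underside.
- tipbox: Bystander: white pipette tip box 120 (x) x 85 x 50 mm high, on the side of the warmer opposite the tray. Origin: centre of its underside.
- mouse: Bystander: black computer mouse 100 (x) x 60 x 32 mm. Origin: centre of its underside.
- marker: Bystander: white marker pen with black cap, 143 mm long (x), 13 mm thick. Origin: on its underside near the middle.
- oil: Bystander: amber glass bottle, 32 mm diameter, 60 mm tall. Origin: centre of its underside.
- dishes: Bystander: stack of three flat round dishes, 90 mm diameter, 44 mm tall. Origin: centre of its underside.
- slidebox: Bystander: flat blue slide box 100 (x) x 90 x 34 mm. Origin: centre of its underside.

How it is judged:
On the way, in this order (a step that is already met when the one before it is completed fails the run):
1. the canister stands upright in the tray, let go, with the lid still shut (x of canister in the frame of tray between -0.07 and 0.07 m and y of canister in the frame of tray between -0.05 and 0.05 m and z of canister in the frame of tray between 0 and 0.009 m and angle between canister's own z axis and vertical below 0.1 rad and linear speed of canister below 0.03 m/s and contact force between the fingers and canister below 0.05 N and value of joint lid below 0.05 rad), for 0.2 s.
2. the fingers hold the lid open at 60 degrees (value of joint lid between 0.9422 and 1.1522 rad and velocity of joint lid between -0.08 and 0.08 rad/s and contact force between the fingers and lid above 1 N), for 0.3 s.
At the end, for the whole second after the job is handed in: The lid is held still by the fingers (contact force over 1 N) at 60 degrees, within 6 degrees; the canister stands upright (within 0.1 rad), at rest and released, on the tray's inner floor (all of step 2 and x of canister in the frame of tray between -0.07 and 0.07 m and y of canister in the frame of tray between -0.05 and 0.05 m and z of canister in the frame of tray between 0 and 0.009 m and angle between canister's own z axis and vertical below 0.1 rad and linear speed of canister below 0.03 m/s and contact force between the fingers and canister below 0.05 N); the arm keeps its last pose, push and grip.
It fails at once if the canister is tipped (over 0.6 rad) (angle between canister's own z axis and vertical above 0.6 rad).
It fails at once if the lid is lifted (over 0.1 rad) while the canister still stands on it (value of joint lid above 0.1 rad and contact force between canister and lid above 0.2 N).
It fails at once if the lid is dropped or jerked (over 1.5 rad/s either way) (velocity of joint lid below -1.5 rad/s or velocity of joint lid above 1.5 rad/s).
It fails at once if a bystander is moved more than 30 mm (distance of any of pot, tipbox, mouse, marker, oil, dishes, slidebox from where it was at the start of the episode above 0.03 m).
It also fails if it takes over 58 s, if anything falls off the work surface, if the arm or the gripper's body presses on something with over 40 N, if the wrist force passes 120 N, or if a joint passes its speed limit or range.

### The arm

A 6-joint arm with a two-finger parallel gripper is mounted at the origin on the work surface. World frame = base frame: x ahead of the robot, y to its left, z up, the work surface at z = 0. Lengths are in m, angles in rad, forces in N, time in s.
With the tool pointing down it reaches from about 0.35 to 0.8 m from the base axis. Payload 7.3 kg.
Tool frame: the origin (TCP) lies between the finger pads; the fingertips stand 25 mm ahead of it and the grasp point (between the pads) lies 6 mm ahead of it (r.tip_extent is the distance from the TCP to the fingertips, in m); z points along the fingers, y is the line along which they close (so a half turn about z gives the same grasp; the last joint's range is limited). The gripper opens to 85 mm and grips with 20 to 120 N. Pads are 22 mm wide; open, the fingers measure 114 mm over their backs; the gripper's body (76 mm by 85 mm) begins 54 mm behind the grasp point. The pads swing forward as they close: fully open they stand 13 mm farther back than shut.
Start: joints at [-1.287, 0.342, 1.524, -0, 1.275, -0.146], TCP at [0.219, -0.477, 0.256] pointing down, gripper open.
Joint ranges: [-2.53, 2.53], [-0.77, 2.02], [0.04, 2.7], [-1, 4.14], [0.28, 2.66], [-3.11, 3.11]. Speed limits (rad/s): [2.57, 2.57, 3.14, 3.14, 3.14, 3.14].

### API

Orientations are given as a unit quaternion [x, y, z, w].
In Python, from workcell import r, command_gripper, optics gives the robot as it stands. The module is installed in compiled form; this text tells all that it offers. Calls block until the motion is done:
- r.reach(position, orientation): joint-space move of the TCP to a pose.
- r.move_straight(position, orientation=None, speed=0.15, max_force=None): straight line of the TCP; orientation=None keeps the orientation; speed is the mean speed in m/s. With max_force (N) it stops when the force on the tool has changed by that much, and returns True; else False.
- r.movej(angles): joint-space move.
- command_gripper(opening, force=None): finger opening in m; force is the grip in N (None keeps the last); returns when the fingers have stopped.
- r.hold(seconds).
- r.solve_ik(position, orientation): joint angles nearest the present ones, or None.
- r.read_state(): the state.
- optics.get_image(name): name is "scene" or "top" or "wrist"; returns (picture, depth): 420x560x3 uint8, red, green, blue; 420x560 float32, m along the optical axis (not along the pixel's ray), 0 where there is no reading.
- optics.camera_model(name): a dict with "K" (3x3 intrinsics, pixels), "R" (3x3) and "t" (3): a world point X has camera coordinates R X + t; the wrist camera has in their place "tool_from_camera" (4x4, takes a point from camera to tool coordinates, whose origin is the TCP and whose axes are the flange's). Camera axes: x right, y down, z forward; pixel columns grow to the right and rows downward; lengths in m; the calibration is good to about 2 mm. A picture is of the moment at which its call begins: read the wrist's pose just before it. camera_model takes no time and is no camera call.
A pose or a line that the arm cannot do raises r.PlanningError and nothing moves.
- r.finish_job(): hands the job in; it is judged then, once.
The state is a dict: "time_s": time; "joint_positions": joint angles; "dq": joint speeds; "tau": joint torques, N m; "eef_pos": TCP position; "eef_rot": TCP orientation; "contact_force": force on the tool from outside, world axes, zero at the start; "torque": the same for the moment, N m; "grip_width": finger opening in m; "grip_force": force on a finger pad.
Only numpy, scipy, OpenCV 4.12 (cv2) and the standard library are available. Lean on these libraries where they do the work, as an engineer would, in place of code of your own. Each camera call takes 0.05 s, during which the arm holds its last target. There are 200 camera calls.

## Working session

There is one attempt and no reset: what is moved stays moved. The work goes in short steps, each a Python script; the robot and the scene stay as the last script left them, time stands still between calls to the robot, and variables do not carry over. Pictures are saved under pics/ and viewed, at most 10 in all, crops included, and the job is handed in when it is done.

```bash
mkdir -p pics
cat > h.py <<'E'
import numpy as np,cv2
from workcell import r,command_gripper,optics
def cloud(name):
    im,d=optics.get_image(name); m=optics.camera_model(name); K=m["K"]
    v,u=np.indices(d.shape); P=np.stack([(u-K[0][2])/K[0][0]*d,(v-K[1][2])/K[1][1]*d,d],-1)
    W=(P-np.array(m["t"]))@np.array(m["R"]); W[d==0]=np.nan
    return im,W
E
python3 - <<'E'
from h import *
for n in("top","scene"):
    im,W=cloud(n); cv2.imwrite(f"pics/{n}.png",im[...,::-1]); np.save(n,W)
    m=optics.camera_model(n);print(n,m)
print(r.read_state())
E
```

```text
top {'K': array([[405.91633213,   0.        , 283.90837119],
       [  0.        , 405.91633213, 215.03417792],
       [  0.        ,   0.        ,   1.        ]]), 'R': array([[ 0.02075095, -0.99933632, -0.02993862],
       [-0.98063347, -0.01451128, -0.19531366],
       [ 0.19474959,  0.03341176, -0.98028376]]), 't': array([0.09167487, 0.55587785, 0.94623071])}
scene {'K': array([[386.48610229,   0.        , 276.77509932],
       [  0.        , 386.48610229, 207.32034142],
       [  0.        ,   0.        ,   1.        ]]), 'R': array([[-0.06667461,  0.99773367, -0.00905665],
       [ 0.8619423 ,  0.05302324, -0.50422615],
       [-0.5026032 , -0.04142539, -0.86352415]]), 't': array([-0.02324684, -0.43464611,  1.29199188])}
{'time_s': 0.1, 'joint_positions': array([-1.28698377e+00,  3.42676533e-01,  1.52487135e+00,  7.96196282e-06,
        1.27543243e+00, -1.45993457e-01]), 'dq': array([ 0.00050683, -0.00099407, -0.00347091,  0.00036261,  0.00033742,
        0.00075567]), 'tau': array([ 1.93728396e-03, -4.34447587e+01, -2.46491700e+01, -4.55704117e-05,
        4.66532452e-03, -2.65468202e-05]), 'eef_pos': array([ 0.21870247, -0.47693785,  0.25570075]), 'eef_rot': array([ 9.76997095e-01,  2.13251482e-01, -4.39748330e-05, -6.92444021e-04]), 'contact_force': array([-0.27385003, -0.3805803 , -0.36663901]), 'torque': array([-0.01946138, -0.01383637, -0.00560548]), 'grip_force': 0.0, 'grip_width': 0.0855724007248353}
```

View pics/top.png

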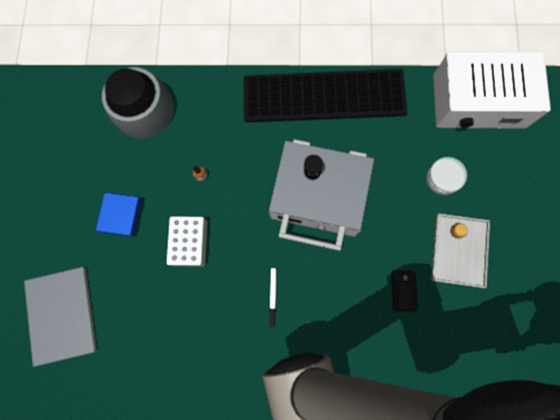

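View pics/scene.png

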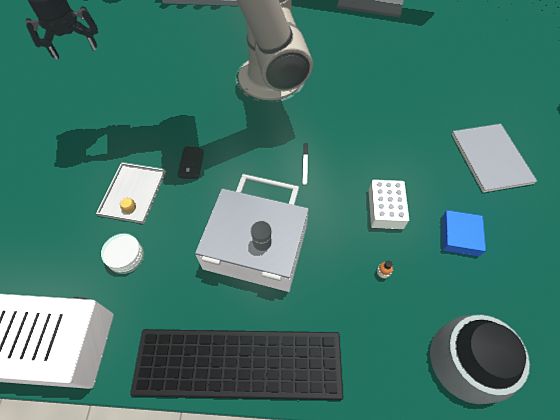

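The top view shows the canister at (313,165) on the lid, the bar running from (282,238) to (341,246), and the tray at (461,250) with the pot at (460,230). The mouse is at (404,291). Next I measure these.

Run:
```python
from h import *
for n,roi in(("top",dict(w=(260,385,130,260),t=(425,500,205,295))),("scene",dict(w=(190,315,170,295),t=(90,170,155,228)))):
    W=np.load(n+".npy")
    def sel(k,lo,hi):
        a,b,c,d=roi[k]; P=W[c:d,a:b].reshape(-1,3); return P[(P[:,2]>lo)&(P[:,2]<hi)]
    rect=lambda P:cv2.minAreaRect((P[:,:2]*1000).astype(np.float32))
    P=sel("w",.085,.112); print(n,"lid+bar",len(P),np.median(P[:,2]),rect(P),cv2.boxPoints(rect(P)).round())
    P=sel("w",.152,.18); print("can",len(P),P.mean(0),(P.min(0)+P.max(0))/2,np.ptp(P,axis=0),np.percentile(P[:,2],[50,90]), cv2.minEnclosingCircle((P[:,:2]*1000).astype(np.float32)))
    P=sel("t",.008,.022); print("tray rim",len(P),rect(P))
    P=sel("t",-.002,.02); print("tray all",len(P),np.median(P[:,2]))
    P=sel("t",.022,.04); print("pot",len(P),P.mean(0),P.max(0))
W=np.load("top.npy")
for p in((282,238),(312,243),(341,246),(285,228),(461,264),(404,291),(447,175)):print(p,W[p[1],p[0]])
```

```text
top lid+bar 7006 0.10004989199382094 ((598.5922241210938, 17.174819946289062), (220.21426391601562, 245.73965454101562), 78.60260009765625) [[ 456.  -66.]
 [ 697. -115.]
 [ 741.  101.]
 [ 500.  149.]]
can 300 [0.6509531  0.03538657 0.16181428] [0.65174107 0.03476005 0.159196  ] [0.04356536 0.04074083 0.01329388] [0.16202028 0.16413588] ((651.9328002929688, 35.240665435791016), 22.1981258392334)
tray rim 596 ((479.7347412109375, -340.5186462402344), (131.490478515625, 170.1573944091797), 82.9073486328125)
tray all 6160 0.0027988683385145176
pot 172 [ 0.52669518 -0.33360135  0.03056057] [ 0.54434958 -0.31799987  0.03674211]
scene lid+bar 6936 0.10050825653612999 ((599.5955200195312, 14.805252075195312), (220.71206665039062, 246.83837890625), 78.5321273803711) [[ 457.  -69.]
 [ 699. -118.]
 [ 742.   98.]
 [ 501.  147.]]
can 337 [0.65497554 0.03393767 0.16204291] [0.65316842 0.03369866 0.15878762] [0.04402051 0.04131595 0.01350356] [0.16259963 0.1641284 ] ((653.0265502929688, 33.60197830200195), 22.161405563354492)
tray rim 573 ((479.76873779296875, -342.6931457519531), (133.1820831298828, 173.15109252929688), 82.57381439208984)
tray all 5521 0.002584258555231595
pot 140 [ 0.53120587 -0.33588907  0.03062808] [ 0.54604382 -0.32071852  0.03617969]
(282, 238) [0.4914067  0.10356037 0.09538185]
(312, 243) [0.47983904 0.03352259 0.10282603]
(341, 246) [ 0.48639344 -0.0442402   0.00206029]
(285, 228) [0.51449403 0.09686004 0.10008284]
(461, 264) [ 0.44602372 -0.34374568  0.00315695]
(404, 291) [ 0.37595574 -0.19166252  0.03345368]
(447, 175) [ 0.66491564 -0.30616982  0.04578243]
```

```bash
cat >> h.py <<'E'
from scipy.spatial.transform import Rotation as Ro
def down(deg): # tool down, closing axis at world yaw deg
    return (Ro.from_euler('z',deg+90,degrees=True)*Ro.from_euler('x',180,degrees=True)).as_quat()
def st(s):
    a=r.read_state(); print(s,*(np.round(a[k],3) for k in("time_s","eef_pos","contact_force","grip_width","grip_force","joint_positions")))
E
python3 - <<'E'
from h import *
q=down(-97.1); c=[.6525,.0344]
r.reach([*c,.25],q); st("above")
r.move_straight([*c,.143],speed=.12,max_force=8); st("low")
command_gripper(.03,40); st("grip")
r.move_straight([*c,.163],speed=.06); st("lift")
im,W=cloud("scene"); cv2.imwrite("pics/lift.png",cv2.resize(im[150:310,170:330,::-1],(480,480)))
E
```

```text
above 2.483 [0.653 0.033 0.25 ] [-0.119 -0.383  0.996] 0.085 0.0 [-0.066  0.589  1.139 -0.     1.414  1.63 ]
low 3.525 [0.653 0.034 0.144] [ 0.41   0.355 -0.136] 0.085 0.0 [-0.065  0.672  1.287  0.     1.181  1.63 ]
grip 4.0 [0.653 0.034 0.144] [-0.093  0.184  3.034] 0.042 40.124 [-0.065  0.672  1.287  0.     1.181  1.63 ]
lift 4.483 [0.653 0.034 0.163] [ 0.098  0.376 -1.774] 0.042 40.691 [-0.064  0.654  1.265  0.     1.223  1.63 ]
```

View pics/lift.png

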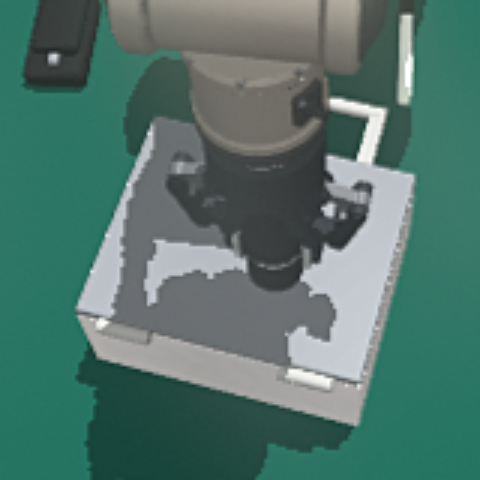

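The canister is gripped upright (crop about (275,265)) and has come clear of the lid, with the fingers at 42 mm, which is its body diameter. I'll carry it to the tray.

Run:
```python
from h import *
t=[.440,-.337]
r.move_straight([.6525,.0344,.22],speed=.15)
r.move_straight([*t,.22],speed=.2); st("over")
r.move_straight([*t,.056],speed=.12)
print(r.move_straight([*t,.0465],speed=.02,max_force=5)); st("down")
command_gripper(.07); st("open")
r.move_straight([*t,.16],speed=.12); r.hold(.2)
b=np.array([.4845,.039])
r.reach([*b,.24],down(-11.4)); st("bar")
im,W=cloud("scene"); cv2.imwrite("pics/placed.png",im[...,::-1]); np.save("s2",W)
P=W[140:235,85:175].reshape(-1,3); P=P[(P[:,2]>.055)&(P[:,2]<.08)]
print(len(P),np.percentile(P[:,2],90),cv2.minEnclosingCircle((P[:,:2]*1000).astype(np.float32)))
im,d=optics.get_image("wrist"); cv2.imwrite("pics/wrist.png",im[...,::-1])
s=r.read_state(); m=optics.camera_model("wrist"); K=m["K"]
v,u=np.indices(d.shape); C=np.stack([(u-K[0][2])/K[0][0]*d,(v-K[1][2])/K[1][1]*d,d],-1)[d>0]
T=np.array(m["tool_from_camera"]); W=Ro.from_quat(s["eef_rot"]).apply(C@T[:3,:3].T+T[:3,3])+s["eef_pos"]
a=np.radians(-11.4); X=np.array([np.cos(a),np.sin(a)]); Y=np.array([-X[1],X[0]])
L=np.c_[(W[:,:2]-b)@X,(W[:,:2]-b)@Y,W[:,2]]
B=L[(abs(L[:,0])<.025)&(abs(L[:,1])<.1)&(L[:,2]>.085)&(L[:,2]<.115)]
print(len(B),np.percentile(B[:,0],[1,50,99]),np.percentile(B[:,1],[0,1,50,99,100]),np.percentile(B[:,2],[50,95]))
for y0 in(-.04,0,.04):
    Q=B[abs(B[:,1]-y0)<.01]; print(y0,len(Q),Q.mean(0) if len(Q) else'')
```

```text
over 7.358 [ 0.44  -0.336  0.22 ] [ 0.537  0.963 -1.363] 0.042 40.752 [-0.791  0.426  1.5    0.     1.216  0.903]
True
down 9.317 [ 0.44  -0.337  0.048] [-0.007 -0.241  4.604] 0.042 40.966 [-0.792  0.641  1.679  0.     0.822  0.903]
open 9.7 [ 0.44  -0.337  0.047] [ 0.116  0.073 -0.076] 0.07 0.0 [-0.792  0.642  1.68  -0.     0.822  0.903]
bar 12.433 [0.485 0.038 0.24 ] [ 0.949  0.623 -0.041] 0.07 0.0 [-0.079  0.286  1.653 -0.     1.202  0.122]
219 0.06848517877144522 ((440.7353515625, -338.09722900390625), 23.959012985229492)
2943 [-0.00505497  0.00266833  0.0241652 ] [-0.07447309 -0.07284292  0.00890253  0.07165573  0.07172629] [0.09953165 0.10132225]
-0.04 266 [ 0.00099325 -0.03986503  0.09954574]
0 314 [5.44136221e-04 1.61618067e-05 9.93962937e-02]
0.04 342 [0.00064562 0.04007034 0.09959161]
```

View pics/placed.png

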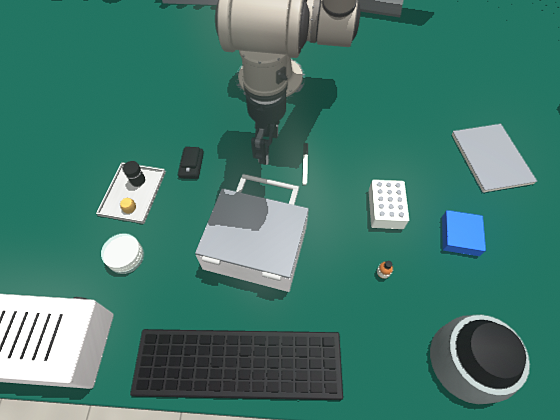

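View pics/wrist.png

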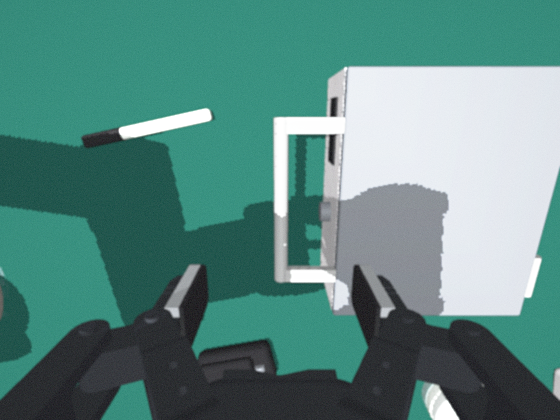

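The canister stands upright in the tray at scene (135,172), and the bystanders have not moved. The wrist view shows the bar at column 281, and its measured centre is within 1 mm of my estimate. I'll grip it now and start raising the lid.

Run:
```python
from h import *
a=np.radians(-11.4); X=np.array([np.cos(a),np.sin(a)])
b=np.array([.4845,.039])+.0006*X; h=b+.230*X
q=down(-11.4)
def pose(t): 
    c,s=np.cos(t),np.sin(t); p=h-(.230*c-.005*s)*X
    return [*p,.090+.005*c+.230*s+.006]
command_gripper(.045)
r.move_straight([*b,.13],q,speed=.12)
print(r.move_straight(pose(0),speed=.06,max_force=8)); st("at bar")
command_gripper(.0,50); st("grip")
for d in np.arange(7.5,61,7.5):
    r.move_straight(pose(np.radians(d)),speed=.05)
    if d%15==0: st(d)
r.hold(.5); st("end")
im,W=cloud("scene"); cv2.imwrite("pics/open.png",im[...,::-1]); np.save("s3",W)
np.save("t3",cloud("top")[1])
```

```text
False
at bar 14.6 [0.485 0.039 0.101] [0.116 0.082 0.08 ] 0.045 0.0 [-0.078  0.465  1.829 -0.     0.848  0.121]
grip 15.008 [0.486 0.039 0.101] [1.565 0.072 0.801] 0.01 48.666 [-0.078  0.464  1.828 -0.     0.847  0.121]
15.0 16.508 [0.494 0.037 0.16 ] [ 4.386 -0.435 -4.57 ] 0.01 48.575 [-0.08   0.392  1.742  0.     1.007  0.119]
30.0 18.008 [0.516 0.033 0.216] [-7.013  1.772 -1.043] 0.01 48.66 [-0.085  0.367  1.606  0.     1.172  0.113]
45.0 19.508 [0.552 0.025 0.264] [-16.04    2.507   9.958] 0.01 48.854 [-0.093  0.39   1.43   0.     1.326  0.106]
60.0 21.008 [0.601 0.016 0.302] [-15.533   2.504  17.394] 0.01 50.88 [-0.102  0.457  1.221 -0.     1.463  0.097]
end 21.508 [0.6   0.016 0.302] [-15.58    1.902  18.026] 0.01 50.862 [-0.101  0.457  1.221 -0.     1.463  0.097]
```

View pics/open.png

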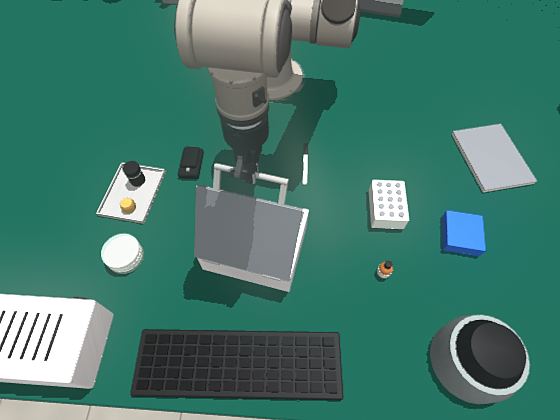

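The lid is held open, with the bar at (250,177), and the canister is still upright in the tray at (133,172). I'll measure the lid angle before handing in.

Run:
```python
from h import *
a=np.radians(-11.4); X=np.array([np.cos(a),np.sin(a)]);Y=np.array([-X[1],X[0]]); hh=np.array([.4845,.039])+.2306*X
for n in("s3","t3"):
    W=np.load(n+".npy").reshape(-1,3); x=-((W[:,:2]-hh)@X);y=(W[:,:2]-hh)@Y;z=W[:,2]
    k=(x>.015)&(x<.085)&(abs(y)<.09)&(z>.12)&(abs(z-.09-1.73*x)<.035)
    p=np.polyfit(x[k],z[k],1); res=z[k]-np.polyval(p,x[k]); k2=abs(res)<.008
    p=np.polyfit(x[k][k2],z[k][k2],1); print(n,k.sum(),np.degrees(np.arctan(p[0])),res.std())
st("now")
```

```text
s3 4734 59.35588450564814 0.002144544035983498
t3 355 59.20677766195333 0.0007338328821301207
now 21.608 [0.601 0.016 0.302] [-15.143   1.456  16.594] 0.01 50.863 [-0.102  0.457  1.221 -0.     1.463  0.097]
```

```bash
python3 -c "
from h import *
r.hold(.5); print(r.finish_job()); st('end')"
```

```text
the job is handed in; nothing more can be done
None
the job is handed in; nothing more can be done
```

I handed in the job with the canister standing upright and released in the tray and the fingers holding the lid at about 59° (measured from the images); no verdict came back.

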